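# Roll the stray truffle into its pocket and snap it home

### The job

The ivory truffle has come out of its pocket and lies loose on the flat part of the open gift box: nudge it across, over the low bead round the one empty pocket, until it drops onto the pocket's spring tabs, keeping it on the tray and touching it only very lightly, never picking it up or pinching it. Then press slowly down on top of it with the fingertips until it has snapped past the tabs and you feel it stop hard on the bottom of the pocket; keep about 11 N on it for half a second (its thin shell cracks not far above that) and let go, leaving the other truffles, the ribbon spool, the palette knife and the glass dome where they are.

Things in the scene. Friction and masses are not known exactly. Their poses are not given: they have to be found in the camera images.
- truffle_center (a point): Centre of the stray ivory truffle with dark piped stripes: a loose hard-shelled ball, 28 mm in diameter, 11 to 22 g. It rolls with some resistance (left alone it soon stops). Loose on the tray its centre is 14 mm above the flat top. It starts up to 45 mm off the box's centre line (box x) at box y -85 to -30 mm, with 35 mm or more of free flat tray on every side of it.
- truffle: The same truffle as a body (its origin lies on its skin and turns as it rolls: use its centre for the place). Its coat is marked by more than 2.5 N of finger force while it is loose on the tray (even the lightest grip is too much); pressed down in the pocket its thin shell stands 15 N.
- gift_box: Open gift box, dark red walls, dark brown moulded insert, 196 mm (box x) by 296 mm (box y), fast on the counter. Origin: centre of its underside, z up. The insert's flat top is 26 mm above the origin; the 4 mm walls rise 8 mm above it. Plain towards -y; towards +y six round pockets 31 mm wide at box x -46, 0, 46 mm, box y 45 and 93 mm, five of them filled.
- pocket (a point): Centre of the mouth of the one empty pocket, level with the flat top, at box x 0, y 45 mm (middle of the row next to the plain part). A round bead 1.5 mm high rings it (crest 18 mm from the centre): the truffle stops against it and must be pushed on over it. Four tan spring tabs under the mouth leave a 24 mm opening; the truffle drops on them, centre 4 to 6 mm above the flat top.
- pocket_bottom (a point): Point on the pocket's axis 23.5 mm below its mouth (moulded floor). Past the tabs (2 to 4 N straight down) the truffle meets a stack of paper liners here, 0.5 to 5.5 mm, not known beforehand: it stops hard, its centre 4 to 9 mm below the flat top, its top 5 to 10 mm above. The force then climbs at once; more than 8 N held 0.2 s is home, over 15 N cracks the shell.
- neighbour0_center (a point): Centre of a dark truffle with ivory stripes, 28 mm ball, loose but already home in the pocket at box x -46, y 45 mm; it stands 4.5 mm proud of the flat top. Leave it there.
- neighbour1_center (a point): Centre of a milk-brown truffle with ivory stripes, 28 mm ball, loose but already home in the pocket at box x 46, y 45 mm; it stands 4.5 mm proud of the flat top. Leave it there.
- neighbour2_center (a point): Centre of a pink truffle with ivory stripes, 28 mm ball, loose but already home in the pocket at box x -46, y 93 mm; it stands 4.5 mm proud of the flat top. Leave it there.
- neighbour3_center (a point): Centre of a milk-brown truffle with ivory stripes, 28 mm ball, loose but already home in the pocket at box x 0, y 93 mm; it stands 4.5 mm proud of the flat top. Leave it there.
- neighbour4_center (a point): Centre of a dark truffle with ivory stripes, 28 mm ball, loose but already home in the pocket at box x 46, y 93 mm; it stands 4.5 mm proud of the flat top. Leave it there.
- ribbon: Spool of red ribbon, 72 mm wide, 28 mm tall, lying flat; origin under its centre. Bystander.
- palette_knife: Palette knife with a wooden handle, lying flat to the right of the box; origin under its middle. Bystander.
- cloche: Glass dome on a dark turned base, 150 mm wide, 153 mm tall, to the left of the box; origin under its centre. Bystander.

How it is judged:
By the outcome, as a careful person would: the job done as asked, in the order asked, and still so for the second after the job is handed in, with the robot touching nothing.
It also fails if it takes over 54 s, if anything falls off the work surface, if the arm or the gripper's body presses on something with over 40 N, if the wrist force passes 120 N, or if a joint passes its speed limit or range.

### The arm

A 6-joint arm with a two-finger parallel gripper is mounted at the origin on the work surface. World frame = base frame: x ahead of the robot, y to its left, z up, the work surface at z = 0. Lengths are in m, angles in rad, forces in N, time in s.
With the tool pointing down it reaches from about 0.325 to 0.85 m from the base axis. Payload 4.4 kg.
Tool frame: the origin (TCP) lies on the centre line of the jaws, within the pads' length; the fingertips stand arm.tip_extent ahead of it and the grasp point (between the pads) lies 2 mm behind it (arm.tip_extent is the distance from the TCP to the fingertips, in m); z points along the fingers, y is the line along which they close (so a half turn about z gives the same grasp; the last joint's range is limited). The gripper opens to 94 mm and grips with 3 to 60 N. Pads are 16 mm wide; open, the fingers measure 119 mm over their backs; the gripper's body (75 mm by 177 mm) begins 78 mm behind the grasp point.
Start: joints at [1.093, 0.207, 1.542, -0, 1.393, -0.15], TCP at [0.185, 0.545, 0.222] pointing down, gripper open.
Joint ranges: [-2.73, 2.73], [-0.86, 2.22], [0.23, 2.46], [-1.11, 4.25], [0.08, 2.63], [-2.82, 2.82]. Speed limits (rad/s): [2.79, 2.79, 3.14, 3.14, 3.14, 3.14].

### API

Orientations are given as a unit quaternion [x, y, z, w].
In Python, from plant import arm gives the robot as it stands. Calls block until the motion is done:
- arm.goto(position, orientation): joint-space move of the TCP to a pose.
- arm.line_to(position, orientation=None, vel=0.15, max_force=None): straight line of the TCP; orientation=None keeps the orientation; vel is the mean speed in m/s. With max_force (N) it stops when the force on the tool has changed by that much, and returns True; else False.
- arm.move_joints(angles): joint-space move.
- arm.move_gripper(opening, strength=None): finger opening in m; strength is the grip in N (None keeps the last); returns when the fingers have stopped.
- arm.hold(seconds).
- arm.inverse_kinematics(position, orientation): joint angles nearest the present ones, or None.
- arm.snapshot(name): name is "side" or "top"; returns the picture (400x640x3 uint8, red, green, blue); there is no depth.
- arm.get_calibration(name): a dict with "camera_matrix" (3x3 intrinsics, pixels), "extrinsics" (4x4, takes a point from camera to world coordinates). Camera axes: x right, y up, looking along -z (the intrinsics and any distortion apply to the point x, -y, -z); pixel columns grow to the right and rows downward; lengths in m; the calibration is good to about 2 mm. A picture is of the moment at which its call begins. get_calibration takes no time and is no camera call.
A pose or a line that the arm cannot do raises arm.IKError and nothing moves.
- arm.finish_job(): hands the job in; it is judged then, once.
Readings, each from a call of its own:
- arm.read_t(): time.
- arm.read_qpos(): joint angles.
- arm.read_qvel(): joint speeds.
- arm.read_joint_torque(): joint torques, N m.
- arm.read_ee_pos(): TCP position.
- arm.read_ee_rot(): TCP orientation.
- arm.read_ft_force(): force on the tool from outside, world axes, zero at the start.
- arm.read_wrist_torque(): the same for the moment, N m.
- arm.read_opening(): finger opening in m.
- arm.read_grasp_force(): force on a finger pad.
Only numpy, scipy, OpenCV 4.12 (cv2) and the standard library are available. Lean on these libraries where they do the work, as an engineer would, in place of code of your own. Each camera call takes 0.05 s, during which the arm holds its last target. There are 200 camera calls.

## Working session

There is one attempt and no reset: what is moved stays moved. The work goes in short steps, each a Python script; the robot and the scene stay as the last script left them, time stands still between calls to the robot, and variables do not carry over. Pictures are saved under pics/ and viewed, at most 10 in all, crops included, and the job is handed in when it is done.

```bash
mkdir -p pics; ls
python3 - <<'E'
from plant import arm
import cv2
for n in("side","top"):
    im=arm.snapshot(n); cv2.imwrite(f"pics/{n}0.png",im[:,:,::-1]); c=arm.get_calibration(n); print(n,c)
print(arm.tip_extent,arm.read_t(),arm.read_ee_pos(),arm.read_ee_rot(),arm.read_ft_force(),arm.read_opening())
E
```

```text
pics
side {'camera_matrix': array([[492.25077347,   0.        , 324.559172  ],
       [  0.        , 492.25077347, 200.63338786],
       [  0.        ,   0.        ,   1.        ]]), 'extrinsics': array([[ 0.98584344,  0.10495906, -0.13075287,  0.32692125],
       [-0.16723293,  0.67169939, -0.72170152, -0.9370344 ],
       [ 0.01207751,  0.73335089,  0.67974305,  0.9497358 ],
       [ 0.        ,  0.        ,  0.        ,  1.        ]])}
top {'camera_matrix': array([[389.92339043,   0.        , 327.25196407],
       [  0.        , 389.92339043, 197.43886163],
       [  0.        ,   0.        ,   1.        ]]), 'extrinsics': array([[ 0.00669646,  0.99061949, -0.13648512,  0.33466141],
       [-0.99994977,  0.00561578, -0.00830145, -0.00813297],
       [-0.0074571 ,  0.13653385,  0.99060734,  0.99331393],
       [ 0.        ,  0.        ,  0.        ,  1.        ]])}
0.017 0.1 [0.1842888  0.5439582  0.22142794] [ 1.62689570e-01  9.86676795e-01 -9.54385048e-04 -3.07252187e-04] [ 0.40702146  0.16038426 -0.70782698] 0.09429352198316282
```

View pics/side0.png

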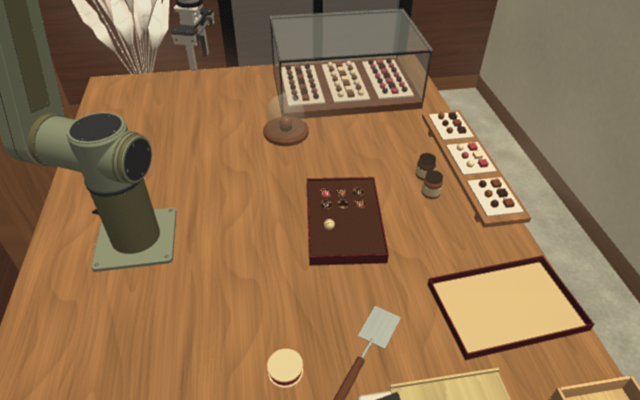

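View pics/top0.png

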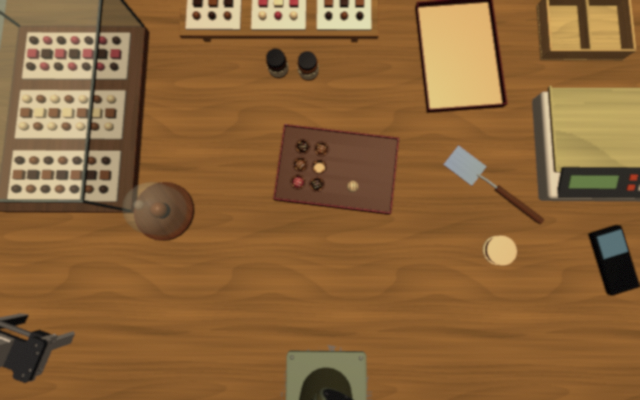

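The side view shows the box with the ivory truffle at about (329,224) and the empty pocket near (342,204). In the top view the truffle is at about (352,186) and the pocket with its tan tabs at about (319,168).

```bash
cat > h.py <<'E'
import numpy as np, cv2
def ray(c,u,v):
    K=c["camera_matrix"];E=c["extrinsics"]
    d=E[:3,:3]@np.array([(u-K[0,2])/K[0,0],-(v-K[1,2])/K[1,1],-1]);return E[:3,3],d
def plane(c,u,v,z):
    o,d=ray(c,u,v);return o+d*(z-o[2])/d[2]
def tri(ca,a,cb,b):
    o1,d1=ray(ca,*a);o2,d2=ray(cb,*b);s=np.linalg.lstsq(np.c_[d1,-d2],o2-o1,rcond=None)[0]
    p,q=o1+s[0]*d1,o2+s[1]*d2;return (p+q)/2,np.linalg.norm(p-q)
def blobs(im,box,lo=95,minarea=8):
    "bright ivory/tan blobs in box (u0,v0,u1,v1): centroid weighted by luminance"
    u0,v0,u1,v1=box;g=im[v0:v1,u0:u1].astype(np.float32).min(2) if False else im[v0:v1,u0:u1,1].astype(np.float32)
    n,l,st,_=cv2.connectedComponentsWithStats((g>lo).astype(np.uint8));r=[]
    for i in range(1,n):
        if st[i,4]<minarea: continue
        y,x=np.nonzero(l==i);w=g[y,x]-lo*.6
        r.append((round(u0+(x*w).sum()/w.sum(),2),round(v0+(y*w).sum()/w.sum(),2),int(st[i,4]),tuple(st[i,2:4])))
    return r
E
python3 - <<'E'
import cv2,numpy as np
from h import *
t=cv2.imread("pics/top0.png");s=cv2.imread("pics/side0.png")
a=cv2.resize(t[115:220,265:405],None,fx=5,fy=5,interpolation=cv2.INTER_CUBIC)[:, :700]
cv2.imwrite("pics/ct.png",a)
b=cv2.resize(s[170:270,295:395],None,fx=6,fy=6,interpolation=cv2.INTER_CUBIC);cv2.imwrite("pics/cs.png",b)
for lo in(95,120):print(blobs(t[:,:,::-1],(270,122,402,217),lo),blobs(s[:,:,::-1],(305,176,388,250),lo))
E
```

```text
[(np.float64(282.63), np.float64(125.49), 185, (np.int32(42), np.int32(11))), (np.float64(352.06), np.float64(124.14), 390, (np.int32(79), np.int32(6))), (np.float64(271.72), np.float64(152.1), 11, (np.int32(6), np.int32(3))), (np.float64(400.1), np.float64(152.64), 11, (np.int32(3), np.int32(4))), (np.float64(318.9), np.float64(167.19), 90, (np.int32(11), np.int32(10))), (np.float64(272.0), np.float64(172.32), 18, (np.int32(5), np.int32(4))), (np.float64(352.56), np.float64(185.24), 97, (np.int32(12), np.int32(11))), (np.float64(398.51), np.float64(192.68), 34, (np.int32(7), np.int32(6))), (np.float64(396.72), np.float64(214.95), 22, (np.int32(9), np.int32(3)))] [(np.float64(362.14), np.float64(200.75), 746, (np.int32(83), np.int32(74))), (np.float64(326.46), np.float64(192.56), 16, (np.int32(4), np.int32(6))), (np.float64(341.68), np.float64(192.17), 20, (np.int32(6), np.int32(6))), (np.float64(359.24), np.float64(203.47), 18, (np.int32(6), np.int32(6))), (np.float64(329.18), np.float64(223.22), 90, (np.int32(11), np.int32(10)))]
[(np.float64(318.86), np.float64(167.15), 74, (np.int32(11), np.int32(9))), (np.float64(352.51), np.float64(184.95), 66, (np.int32(10), np.int32(9)))] [(np.float64(379.54), np.float64(188.39), 124, (np.int32(10), np.int32(26))), (np.float64(385.23), np.float64(209.55), 103, (np.int32(6), np.int32(26))), (np.float64(329.29), np.float64(223.0), 75, (np.int32(11), np.int32(9)))]
```

View pics/ct.png

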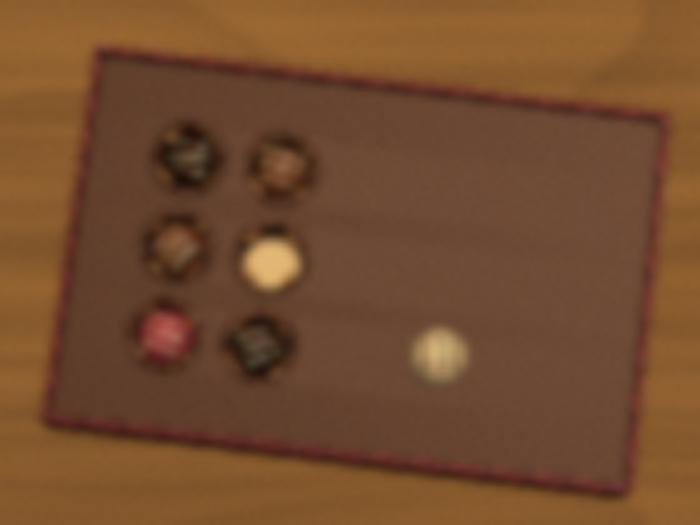

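View pics/cs.png

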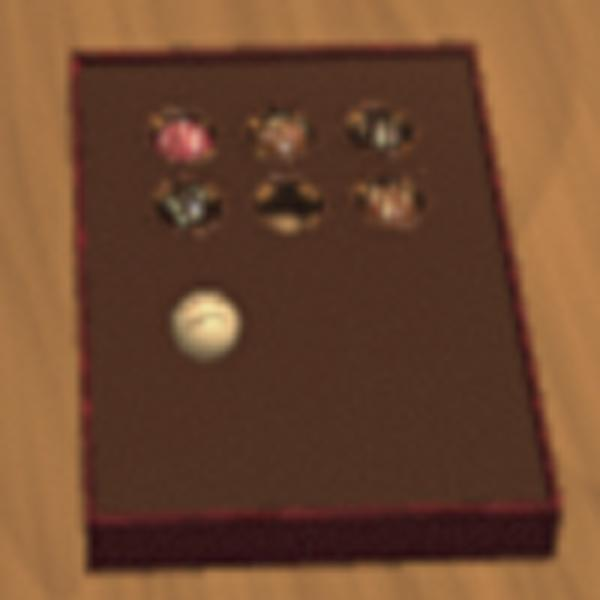

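The top crop shows the pocket mouth at about (319,167), the ivory truffle at (352.5,185.5), and the rim corners at (284.6,125), (398,138), (391,213.4) and (274,200). The side crop shows the mouth at about (343.2,204.3) and the truffle at (329.3,224).

Run:
```python
from plant import arm
from h import *
ct,cs=arm.get_calibration("top"),arm.get_calibration("side")
T=lambda x,y:(265+x/5-.4,115+y/5-.4); S=lambda x,y:(295+x/6-.4,170+y/6-.4)
C=[plane(ct,*T(*p),.034) for p in((98,50),(665,115),(630,492),(45,425))] # +x+y,+x-y,-x-y,-x+y
C=np.array(C);print("box top",C.mean(0),[np.linalg.norm(C[i]-C[(i+1)%4]) for i in range(4)])
ey=(C[0]+C[3]-C[1]-C[2])[:2];ey/=np.linalg.norm(ey);ex=np.array([ey[1],-ey[0]]);print("ey",ey,"ex",ex)
Cs=np.array([plane(cs,*S(*p),.034) for p in((475,45),(555,512),(88,520),(75,53))]);print("box side",Cs.mean(0),[np.linalg.norm(Cs[i]-Cs[(i+1)%4]) for i in range(4)])
eys=(Cs[0]+Cs[3]-Cs[1]-Cs[2])[:2];print("eys",eys/np.linalg.norm(eys))
print("rim height",tri(ct,T(665,115),cs,S(555,512)),tri(ct,T(45,425),cs,S(75,53)))
for nm,c in(("t",C),("s",Cs)):
  print(nm,"pocket from box",c.mean(0)[:2]+.045*ey)
print("mouth top",plane(ct,*T(271,260),.026),"side",plane(cs,*S(289,206),.026),"tri",tri(ct,T(271,260),cs,S(289,206)))
print("mid nb",plane(ct,*T(270,256),.0275),plane(cs,*S((186+388)/2,(208+203)/2),.0275))
tr=tri(ct,(352.5,185.5),cs,(329.3,223.6));print("truffle",tr)
for n,c,p in(("t",ct,(352.5,185.5)),("s",cs,(329.3,223.6))):
  q=plane(c,*p,.040);print(n,q,"in box",(q[:2]-C.mean(0)[:2])@ex,(q[:2]-C.mean(0)[:2])@ey)
```

```text
box top [ 0.54108173 -0.02244646  0.034     ] [np.float64(0.2901941295735447), np.float64(0.19303296885363705), np.float64(0.29151991787221554), np.float64(0.19441219405579171)]
ey [0.11105993 0.99381371] ex [ 0.99381371 -0.11105993]
box side [ 0.54604804 -0.02242508  0.034     ] [np.float64(0.29589579761579016), np.float64(0.19066826006178306), np.float64(0.293533894824113), np.float64(0.192663190973918)]
eys [0.12710576 0.99188917]
rim height (array([ 0.62263201, -0.17808674,  0.0298202 ]), np.float64(0.0009457899333436299)) (array([0.46464708, 0.13286845, 0.03583132]), np.float64(0.008385802904351434))
t pocket from box [0.54607942 0.02227516]
s pocket from box [0.55104574 0.02229653]
mouth top [0.54664618 0.02190451 0.026     ] side [0.55172687 0.02288383 0.026     ] tri (array([0.54905824, 0.02184655, 0.02652712]), np.float64(0.004939344075188019))
mid nb [0.54837976 0.02238379 0.0275    ] [0.55052386 0.0217935  0.0275    ]
truffle (array([ 0.49727928, -0.06236699,  0.04297691]), np.float64(0.0030881820833439937))
t [ 0.49621796 -0.06249193  0.04      ] in box -0.04013877423674634 -0.04478031232066153
s [ 0.49941477 -0.05927422  0.04      ] in box -0.03731910547517341 -0.041227466160228016
```

```bash
cat >> h.py <<'E'
from scipy.spatial.transform import Rotation as R
def quat(arm,d,p):
    "tool down, tool x along +-d, whichever keeps joint 6 nearer 0"
    best=None
    for s in(1,-1):
        x=np.array([d[0]*s,d[1]*s,0]);z=np.array([0,0,-1.]);q=R.from_matrix(np.c_[x,np.cross(z,x),z]).as_quat()
        j=arm.inverse_kinematics(p,q)
        if j is not None and (best is None or abs(j[5])<best[0]): best=(abs(j[5]),q,j)
    return best[1]
def look(arm,tag):
    a=arm.snapshot("top");b=arm.snapshot("side")
    f=lambda im,x:cv2.resize(im[x[1]:x[3],x[0]:x[2],::-1],(390,480),interpolation=cv2.INTER_CUBIC)
    cv2.imwrite(f"pics/{tag}t.png",a[:,:,::-1]);cv2.imwrite(f"pics/{tag}s.png",b[:,:,::-1])
    cv2.imwrite(f"pics/{tag}.png",np.hstack([f(a,(295,125,373,221)),f(b,(305,174,383,270))]))
E
python3 - <<'E'
from plant import arm
from h import *
T=np.array([.498,-.0615]);P=np.array([.549,.0222]);v=P-T;L=np.linalg.norm(v);d=v/L
zt=.049
at=lambda s,z=zt:[*(P+d*s),z]   # TCP at s along line from pocket
lead=.0187
s0=-L-lead-.018
q=quat(arm,d,at(s0,.1))
arm.goto(at(s0,.13),q);arm.move_gripper(.018,5)
arm.line_to(at(s0),vel=.08)
print(arm.read_t(),arm.read_qpos(),arm.read_ee_pos(),arm.read_opening(),arm.read_ft_force(),at(s0))
look(arm,"a")
E
```

```text
5.0 [-3.69086321e-01  2.46820468e-01  1.89584730e+00  4.08740176e-05
  9.97602234e-01  1.78089311e-01] [ 0.4795021  -0.09304132  0.04956156] 0.017989406828202992 [ 0.24038704 -0.06085026  0.21351687] [np.float64(0.47890369457856496), np.float64(-0.09284040713282567), 0.049]
```

View pics/a.png

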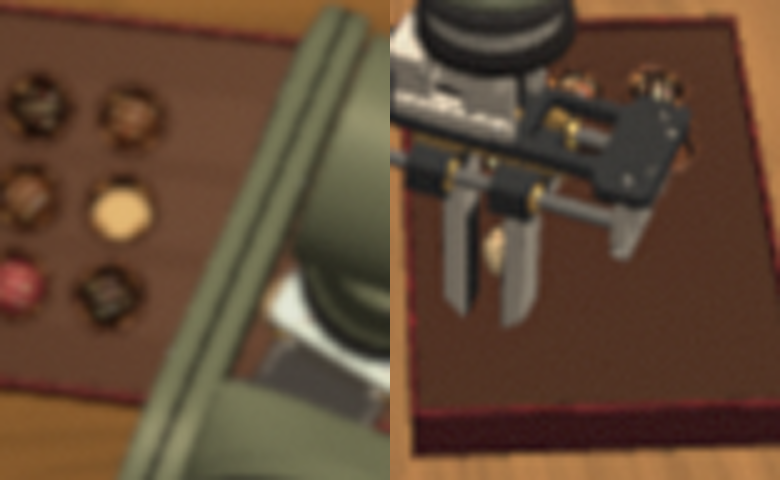

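The fingers stand behind the truffle, which shows at about (494,250) in the side panel, in the gap between the tips at about (460,312) and (516,320). The arm hides it from the top camera.

```bash
python3 - <<'E'
from plant import arm
from h import *
cs=arm.get_calibration("side");E=np.linalg.inv(cs["extrinsics"]);K=cs["camera_matrix"]
def proj(p):
    c=E[:3,:3]@p+E[:3,3];return K[0,2]+K[0,0]*c[0]/-c[2],K[1,2]-K[1,1]*c[1]/-c[2]
def panel(p):
    u,v=proj(np.array(p));return round(390+(u-305)*5),round((v-174)*5)
p=arm.read_ee_pos();Rm=R.from_quat(arm.read_ee_rot()).as_matrix();print(Rm.round(3))
for x in(-.008,.008):
  for y in(-.0215,-.009,.009,.0215): print(x,y,panel(p+Rm@[x,y,.017]))
for c in((.498,-.0615),(.4994,-.0593),(.4962,-.0625)):print(panel([*c,.04]))
E
python3 -c "
import cv2
a=cv2.imread('pics/as.png')[205:250,310:350];cv2.imwrite('pics/az.png',cv2.resize(a,None,fx=13,fy=13,interpolation=cv2.INTER_CUBIC))"
```

```text
[[ 0.52   0.854  0.001]
 [ 0.854 -0.52  -0.001]
 [ 0.     0.001 -1.   ]]
-0.008 -0.0215 (439, 308)
-0.008 -0.009 (462, 315)
-0.008 0.009 (495, 325)
-0.008 0.0215 (518, 332)
0.008 -0.0215 (451, 287)
0.008 -0.009 (474, 294)
0.008 0.009 (507, 304)
0.008 0.0215 (529, 310)
(510, 251)
(511, 248)
(506, 253)
```

View pics/az.png

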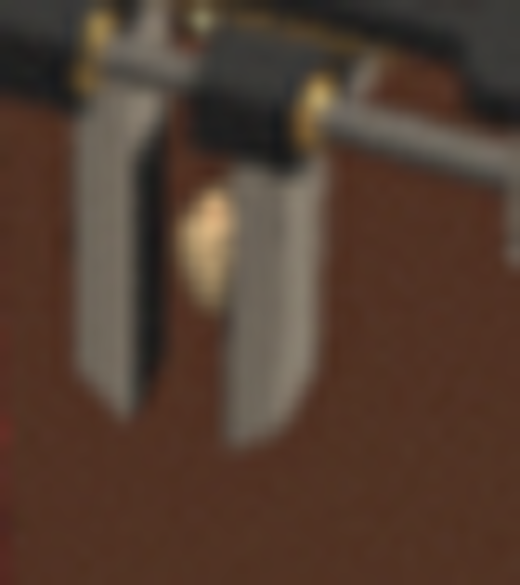

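Run:
```python
from plant import arm
from h import *
T=np.array([.498,-.0615]);P=np.array([.549,.0222]);v=P-T;L=np.linalg.norm(v);d=v/L
lead=.0187;at=lambda s,z=.049:[*(P+d*s),z]
f0=np.array(arm.read_ft_force())
for s in(-L+.004,-.06,-.034):
    print(s,arm.line_to(at(s-lead),vel=.022,max_force=1.8),arm.read_t(),arm.read_ee_pos(),np.array(arm.read_ft_force())-f0)
b=arm.snapshot("side");cv2.imwrite("pics/b.png",cv2.resize(b[180:250,300:380,::-1],None,fx=8,fy=8,interpolation=cv2.INTER_CUBIC))
```

```text
-0.09401372352890183 False 6.25 [ 0.49031524 -0.07412122  0.04899783] [ 0.29234016 -0.50891654 -0.00172738]
-0.06 False 7.95 [ 0.50798154 -0.0450961   0.04899056] [-0.31381307 -0.10136391 -0.57866175]
-0.034 False 9.2833 [ 0.52153044 -0.02290172  0.0490065 ] [-0.34171119 -0.49762951 -0.43711673]
```

View pics/b.png

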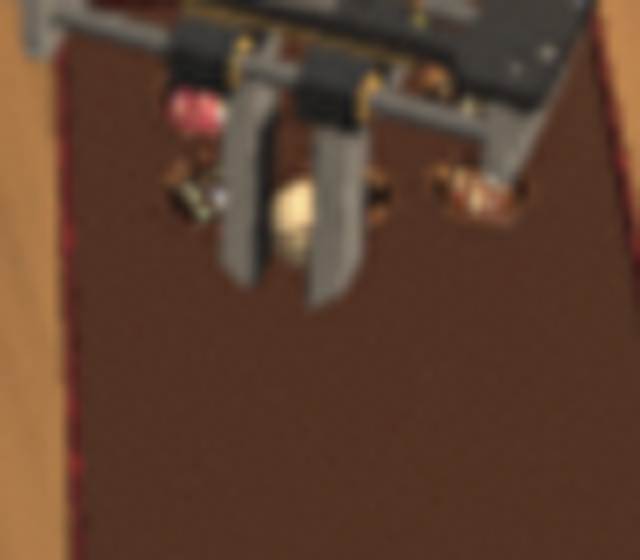

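The truffle sits in front of the finger gap, about (300,222) in the crop. The pocket edge shows just beyond it, at about (380,195).

Run:
```python
from plant import arm
from h import *
T=np.array([.498,-.0615]);P=np.array([.549,.0222]);v=P-T;L=np.linalg.norm(v);d=v/L
lead=.0187;at=lambda s,z=.049:[*(P+d*s),z]
f0=np.array(arm.read_ft_force())
for s in(-.02,-.006):
    print(s,arm.line_to(at(s-lead),vel=.015,max_force=1.9),arm.read_t(),arm.read_ee_pos(),np.array(arm.read_ft_force())-f0)
arm.hold(.3)
arm.line_to(at(-.03-lead),vel=.06);arm.line_to(at(-.03-lead,.12),vel=.15)
p=np.array([.40,-.15,.2]);arm.goto(p,arm.read_ee_rot())
look(arm,"c");print(arm.read_t())
```

```text
-0.02 False 10.4167 [ 0.52881155 -0.01085999  0.04896638] [ 1.11934965 -0.71360412  0.20240216]
-0.006 False 11.5 [0.53607779 0.00106901 0.04896122] [ 0.52036199 -0.65039577  1.69546854]
13.8833
```

View pics/c.png

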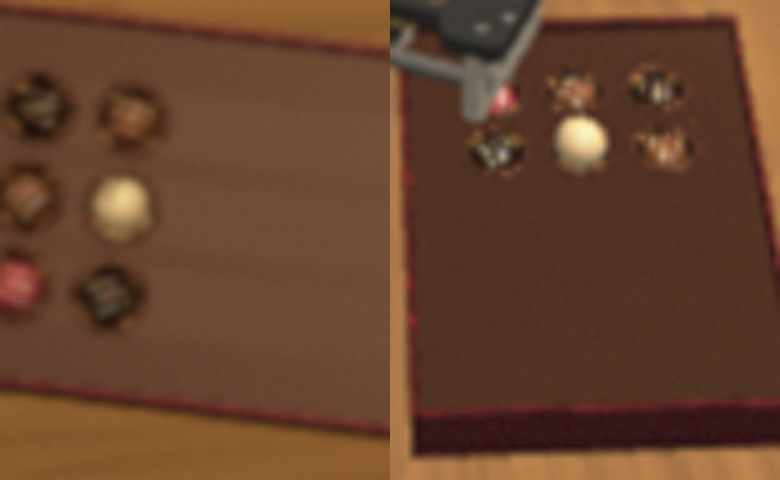

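The truffle now sits in the pocket mouth on the tabs, at about (121,208) in the top panel and (581,143) in the side panel. Next I check its height and press.

Run:
```python
from plant import arm
from h import *
ct,cs=arm.get_calibration("top"),arm.get_calibration("side")
a=(295+121.5/5-.4,125+208.5/5-.4);b=(305+(581-390)/5-.4,174+143/5-.4)
print(tri(ct,a,cs,b),plane(ct,*a,.031),plane(cs,*b,.031))
P=[.549,.0222]
arm.move_gripper(0.,5)
q=quat(arm,np.array([.115,.9934]),[*P,.12])
arm.goto([*P,.12],q);arm.line_to([*P,.070],vel=.08);arm.hold(.3)
F=lambda:np.mean([(arm.hold(.02),arm.read_ft_force()[2])[1] for _ in range(4)])
b0=F();print("bias",b0,arm.read_t(),arm.read_ee_pos(),arm.read_opening())
r=arm.line_to([*P,.047],vel=.006,max_force=6)
p=arm.read_ee_pos();f=F()-b0;print(r,arm.read_t(),p,f)
```

```text
(array([0.5485597 , 0.02138233, 0.03344084]), np.float64(0.0054190148681588415)) [0.54632309 0.0215047  0.031     ] [0.55194549 0.02447872 0.031     ]
bias -0.4717584360216681 16.45 [0.54930168 0.02219878 0.07038146] 0.0003731698521366721
True 19.8667 [0.5495896  0.02212615 0.04855799] 4.2628432194541315
```

Run:
```python
from plant import arm
from h import *
b0=-.472
F=lambda n=3:np.mean([(arm.hold(.02),arm.read_ft_force()[2])[1] for _ in range(n)])-b0
p=np.array(arm.read_ee_pos());z=p[2];log=[];f=F()
while f<10.4 and z>.0455:
    z-=.00015 if f<8 else .00007
    arm.line_to([*p[:2],z],vel=.005);f=F();log.append((round(z,5),round(f,2)))
print(log)
t=arm.read_t();h=[]
while arm.read_t()-t<.6: h.append(round(F(2),1))
print(h,arm.read_t(),arm.read_ee_pos())
if np.mean(h)>9.5:
    arm.line_to([*p[:2],.07],vel=.03);arm.line_to([*p[:2],.13],vel=.15);arm.goto([.40,-.15,.2],arm.read_ee_rot());look(arm,"e")
print(arm.read_t(),arm.read_ft_force())
```

```text
[(np.float64(0.04837), np.float64(5.33)), (np.float64(0.04822), np.float64(5.84)), (np.float64(0.04807), np.float64(7.46)), (np.float64(0.04792), np.float64(7.42)), (np.float64(0.04777), np.float64(7.65)), (np.float64(0.04762), np.float64(7.96)), (np.float64(0.04747), np.float64(9.46)), (np.float64(0.0474), np.float64(9.15)), (np.float64(0.04733), np.float64(9.53)), (np.float64(0.04726), np.float64(9.85)), (np.float64(0.04719), np.float64(9.83)), (np.float64(0.04712), np.float64(10.26)), (np.float64(0.04705), np.float64(9.98)), (np.float64(0.04698), np.float64(10.55))]
[np.float64(11.2), np.float64(10.5), np.float64(11.0), np.float64(10.1), np.float64(10.7), np.float64(10.9), np.float64(11.1), np.float64(11.1), np.float64(11.5), np.float64(10.7), np.float64(10.9), np.float64(10.5), np.float64(10.1), np.float64(10.6), np.float64(10.6), np.float64(10.9), np.float64(10.7), np.float64(11.2), np.float64(10.9)] 24.8417 [0.55036949 0.02207113 0.04827114]
27.35 [0.24870876 0.1264918  0.35551031]
```

View pics/e.png

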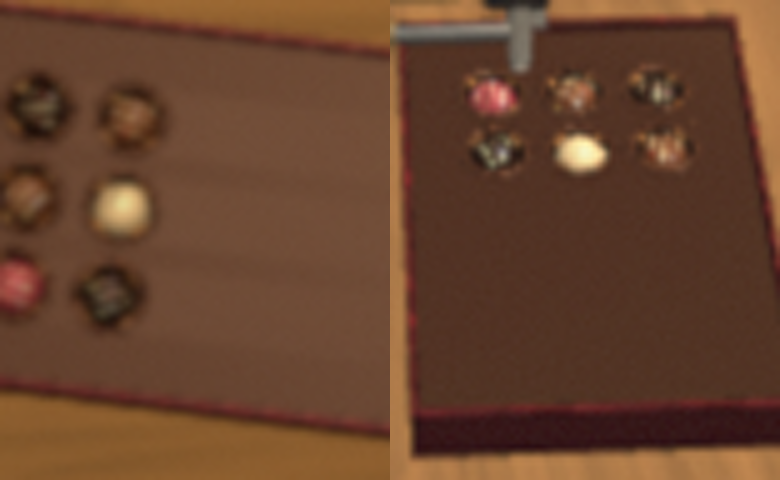

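The truffle is now level with its neighbours, at about (121,208) in the top panel and (581,153) in the side panel. The other truffles are where they were.

```bash
python3 -c "
from plant import arm
print(arm.finish_job())"
```

```text
the job is handed in; nothing more can be done
None
```

I nudged the ivory truffle over the bead into the empty pocket, pressed it past the tabs to its hard stop, held it at about 10.8 N for 0.6 s and released it; the other truffles look unmoved, and the job was handed in at about 27 s.

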